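# Fold the keeper flap down and shut the ring case

## Robot

A 7-joint arm with a two-finger parallel gripper is mounted at the origin on a cart in front of the work surface, level with it; the furniture and walls round the work are solid. World frame = base frame: x ahead of the robot, y to its left, z up, the work surface at z = 0. Lengths are in m, angles in rad, forces in N, time in s.
With the tool pointing down it reaches from about 0.4 to 0.85 m from the base axis. Payload 10.4 kg.
Tool frame: the origin (TCP) lies midway between the tips of the shut fingers; the grasp point (between the pads) lies 19 mm behind it; z points along the fingers, x is the direction in which the jaws open and shut, and the axes are right-handed (so a half turn about z gives the same grasp; the last joint's range is limited). The gripper opens to 85 mm and grips with 20 to 120 N. Pads are 22 mm wide; open, the fingers measure 114 mm over their backs; the gripper's body (76 mm by 85 mm) begins 54 mm behind the grasp point. The pads swing forward as they close: fully open they stand 13 mm farther back than shut.
Start: joints at [-1.179, 0.332, -0.065, 1.46, 0.022, 1.35, -0.088], TCP at [0.252, 0.572, 0.2] pointing down, gripper open.
Joint ranges: [-2.6, 2.6], [-0.5, 2.12], [-1.47, 1.34], [0.16, 2.42], [-1.27, 4.41], [0.06, 2.06], [-2.6, 2.6]. Speed limits (rad/s): [2.22, 2.22, 2.79, 2.79, 3.14, 3.14, 3.14].

## Interface

Orientations are given as a unit quaternion [x, y, z, w].
In Python, from workcell import telemetry, eyes, order gives the robot as it stands.
- The arm moves only by the tool servo_tool, never from a script. Its argument "deltas" is a list of rows, each a list of 3 entries, a list of its own where there are three numbers: the shift along the tool's x, y, z in cm, then the turn about the tool's z in rad, then the finger opening in cm, from 0 to 8.54. A call has 1 to 12 rows; each row shifts and turns the pose as measured when the row begins, along the tool's axes as they then stand; what a row does not reach is not made up. A row lasts 1/12 s, in which the tool goes at most 41.7 mm and 7.16 degrees, less where a joint would pass 70% of its speed; a pose out of reach is approached as far as the arm can. A call is refused whole if a number of a shift passes 4.17 or a number of a turn 0.125, either way. A call with a gripper value outside its range is refused whole. The fingers move at their own pace and stop on an object; "force" is the grip in N (left out, the last holds). Time passes only in rows, so rows that do not move let the fingers close. It gives the time, the measured TCP pose, the force and the opening at its end, in the units of the state.
- telemetry.get_obs(): the state, without advancing time (a new reading comes with each control period).
- eyes.camera(name): name is "scene" or "top"; returns (picture, depth): 420x560x3 uint8, blue, green, red; 420x560 float32, m along the optical axis (not along the pixel's ray), 0 where there is no reading.
- eyes.calibration(name): a dict with "fx", "fy", "cx", "cy" (pixels), "rvec" (rotation vector, rad) and "tvec" (3), from world to camera coordinates, as OpenCV has them. Camera axes: x right, y down, z forward; pixel columns grow to the right and rows downward; lengths in m; the calibration is good to about 2 mm. A picture is of the moment at which its call begins. calibration takes no time and is no camera call.
- order.hand_in(): hands the job in, once; it reports no verdict.
The state is a dict: "clock": time; "joint_pos": joint angles; "joint_velocities": joint speeds; "tau": joint torques, N m; "position": TCP position; "ee_rot": TCP orientation; "ft_force": force on the tool from outside, world axes, zero at the start; "torque": the same for the moment, N m; "grip_width": opening from 0.0 (shut) to 1.0 (fully open).
Only numpy, scipy, OpenCV 4.12 (cv2) and the standard library are available. Lean on these libraries where they do the work, as an engineer would, in place of code of your own. Each camera call takes 0.05 s, during which the arm holds its last target. There are 200 camera calls.

## Task

Get the ring case ready for storage: with the fingers, push its upright metal flap down until it lies flat over the rings, then push the lid shut over it until it is fully closed, without letting it slam. Only push, from outside: take hold of nothing and lift nothing, leave the rings lying in the case and do not disturb the tools beside it.

Things in the scene. Friction and masses are not known exactly. Their poses are not given: they have to be found in the camera images.
- case: Black plastic instrument case, fixed to the desk, 126 (x) x 213 (y) x 51 mm shut. Origin: centre of its underside on the desk; its x points from the front wall to the back wall (lid hinge), away from the robot, turned up to 0.7 rad either way, y along its length, z up. The rim of the open base is 26 mm high, a grey foam sheet on its floor has its top 14.5 mm above the desk.
- case_lid (a joint): Lid angle in rad: 0 shut, 1.57 upright, more = leaning back away from the robot (starts 1.75 to 2.1). Hinge line along the case's y at the back. Friction holds the lid steeper than about 0.5 rad; below that it sinks slowly shut by its own weight. An upright flap blocks it.
- lid_hinge (a point): Middle of the lid's hinge line: 60 mm behind the case's origin (its +x), 27 mm above the desk.
- lid_edge (a point): Middle of the free (front) edge of the lid on its outer face; moves with the lid. 118 mm from the hinge line along the lid; the flat outer face lies 24 mm outside the plane through the hinge and faces backwards when the lid is upright, up when it is shut. The lid is 210 mm wide (y). The lid's rim is 24 mm high; the fingers must not press on its inner faces.
- flap (a joint): Flap angle in rad: 0 flat over the rings, 1.57 upright, stop at 1.75, where it leans to the robot (starts 1.35 to 1.65). Hinge line along the case's y just behind the front wall; it folds away from the robot. Stiff: stays where it is left; about 1 N at its free edge moves it.
- flap_hinge (a point): Middle of the flap's hinge line: 46 mm before the case's origin (its -x), 29 mm above the desk.
- flap_edge (a point): Middle of the free edge of the flap, a grey painted metal sheet 84 mm long from its hinge line, 176 mm wide (y) and 3 mm thick; moves with the flap. A black rubber pad, 2 mm thick, covers its inner face (away from the robot when upright, down when flat); the fingers must not press on that face.
- ring_a_mid (a point): Centre of a bearing ring, 31 mm wide, 9 mm high, lying loose in the right part (-y) of the case.
- ring_b_mid (a point): Centre of a narrow spacer ring, 26 mm wide, 8 mm high, lying loose in the middle of the case.
- ring_c_mid (a point): Centre of a bearing ring, 31 mm wide, 9 mm high, lying loose in the left part (+y) of the case.
- micrometer: Micrometer, 140 mm long, 14 mm high, lying loose on the desk left (+y) of the case, lengthwise along the case's short side. Origin: centre of its underside. Bystander.
- screwdriver: Small screwdriver, 143 mm long, 11 mm thick, lying loose right (-y) of the case. Origin: centre of its underside. Bystander.
- gauge_block: Steel gauge block, 9 x 35 x 20 mm high, standing loose right (-y) of the case, beyond the screwdriver. Origin: centre of its underside. Bystander.

How it is judged:
By the outcome, as a careful person would: the job done as asked, in the order asked, and still so for the second after the job is handed in, with the robot touching nothing.
It also fails if it takes over 54 s, if anything falls off the work surface, if the arm or the gripper's body presses on something with over 40 N, if the wrist force passes 120 N, or if a joint passes its speed limit or range.

## Working session

There is one attempt and no reset: what is moved stays moved. The work goes in short steps, Python scripts to look and compute and a tool call to move; the robot and the scene stay as the last step left them, time stands still between calls to the robot, and variables do not carry over. Pictures are saved under pics/ and viewed, about 8 in all and at most 12, crops included, and the job is handed in when it is done.

Besides the shell and the picture viewer there is one more tool, called after "Request:" by a JSON object that holds its "fn" and its "kwargs". servo_tool: Moves the arm, as the interface text tells. Its arguments: {"type":"object","properties":{"deltas":{"type":"array"},"force":{"type":"number"}},"required":["deltas"]}

```bash
ls; mkdir -p pics; cat > h.py <<'E'
import numpy as np, cv2
from scipy.spatial.transform import Rotation as R
from workcell import telemetry, eyes, order
def cloud(name):
    im,d=eyes.camera(name); c=eyes.calibration(name)
    v,u=np.mgrid[0:420,0:560]
    P=np.stack([(u-c['cx'])/c['fx']*d,(v-c['cy'])/c['fy']*d,d],-1)
    Rm=cv2.Rodrigues(np.array(c['rvec'],float))[0]
    W=(P-np.array(c['tvec']).ravel())@Rm
    W[d==0]=np.nan
    return im,W
def obs():
    o=telemetry.get_obs(); return {k:np.round(o[k],4).tolist() for k in ('clock','joint_pos','position','ee_rot','ft_force','grip_width')}
E
python3 - <<'E'
from h import *
print(obs())
for n in('scene','top'):
    im,W=cloud(n); cv2.imwrite(f'pics/{n}0.png',im); np.save(f'{n}0.npy',W)
    c=eyes.calibration(n);print(n,c)
    print(np.nanmin(W,(0,1)),np.nanmax(W,(0,1)))
E
```

```text
pics
{'clock': 0.0, 'joint_pos': [-1.1786, 0.3329, -0.0647, 1.461, 0.0216, 1.3499, -0.0885], 'position': [0.2517, 0.5716, 0.1987], 'ee_rot': [0.8375, 0.5464, -0.0006, 0.0004], 'ft_force': [0.1123, -0.6613, -0.3475], 'grip_width': 0.9924}
scene {'fx': 390.4318558531061, 'fy': 390.4318558531061, 'cx': 287.6683355976444, 'cy': 214.72447094577603, 'rvec': array([ 2.19670492, -0.52883058,  0.28260128]), 'tvec': array([-0.47072191,  0.18982726,  0.66625579])}
[-0.36648367 -0.52918064 -0.76599937] [1.1410518  2.37381609 0.4324676 ]
top {'fx': 414.3925951720349, 'fy': 414.3925951720349, 'cx': 281.3965629855984, 'cy': 206.55453184819183, 'rvec': array([ 2.15732499, -2.15225207,  0.14399501]), 'tvec': array([-0.00200266,  0.52471819,  0.85372882])}
[-0.1884509  -1.09238921 -0.76554016] [1.02825258 1.09682853 0.24881798]
```

View pics/scene0.png

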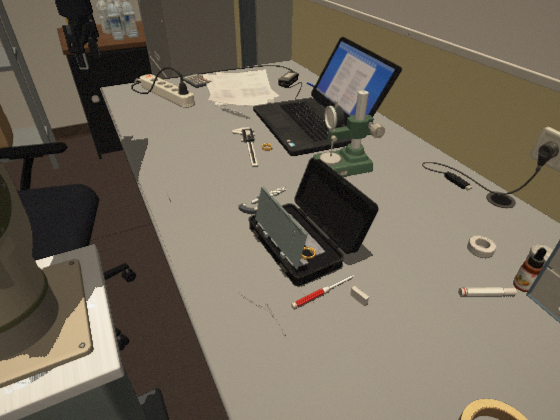

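View pics/top0.png

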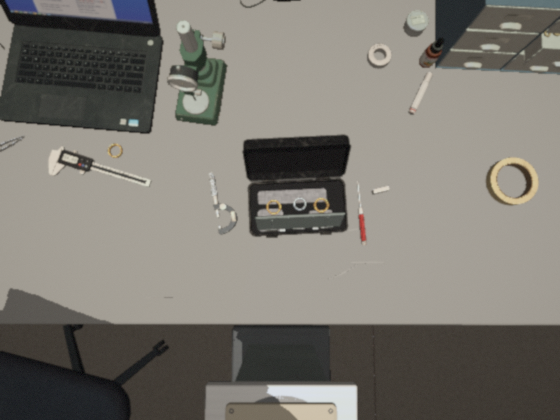

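The scene view shows the case at about (300,235) with its lid open and its flap upright. The micrometer is at (262,200) and the screwdriver and block at (325,290). The top view shows the case base at cols 249–347, rows 180–235, the lid at rows 137–180, and the rings at (274,205), (300,204) and (321,204).

```bash
cat > fit.py <<'E'
from h import *
S=np.load('scene0.npy');T=np.load('top0.npy')
def g(W,u,v): return np.round(W[v,u],4)
for u,v in [(249,182),(347,182),(249,234),(347,234),(274,205),(300,204),(321,204),(245,139),(348,137),(257,223),(343,224)]: print('top',u,v,g(T,u,v))
# plane of flap (scene poly) and lid inner
def plane(W,poly):
    m=np.zeros((420,560),np.uint8);cv2.fillPoly(m,[np.array(poly)],1)
    p=W[m>0];p=p[~np.isnan(p[:,0])]
    for _ in range(4):
        c=p.mean(0);n=np.linalg.svd(p-c,full_matrices=False)[2][2];r=(p-c)@n;p=p[abs(r)<max(2.0*r.std(),.001)]
    return c,n,r.std(),p
for nm,poly in [('flap',[(262,200),(300,237),(302,258),(264,222)]),('lidin',[(320,178),(362,212),(352,235),(312,200)])]:
    c,n,s,p=plane(S,poly);print(nm,c.round(4),n.round(3),s,len(p),'yaw',np.arctan2(n[1],n[0]),'elev',np.arcsin(n[2]))
# case in top: points above desk
A=np.concatenate([S.reshape(-1,3),T.reshape(-1,3)]);
for nm,W in(('S',S),('T',T)):
    P=W.reshape(-1,3)
    m=(P[:,0]>.3)&(P[:,0]<.75)&(abs(P[:,1]+.05)<.2)
    desk=P[m&(abs(P[:,2])<.008)];print(nm,'desk z',np.median(desk[:,2]))
    for z0,z1 in((.018,.032),(.04,.06),(.06,.08),(.08,.1),(.1,.12),(.12,.16)):
        q=P[m&(P[:,2]>z0)&(P[:,2]<z1)]
        if len(q)>20:
            r=cv2.minAreaRect(q[:,:2].astype(np.float32)*1000);print(nm,z0,len(q),np.round(r[0],1),np.round(r[1],1),round(r[2],1))
E
python3 fit.py; python3 - <<'E'
import cv2,numpy as np
a=cv2.imread('pics/scene0.png')[150:320,220:400];b=cv2.imread('pics/top0.png')[125:245,190:410]
a=cv2.resize(a,None,fx=3,fy=3,interpolation=2);b=cv2.resize(b,None,fx=2.6,fy=2.6,interpolation=2)
a=cv2.resize(a,(500,472)); 
cv2.imwrite('pics/c0.png',cv2.resize(cv2.imread('pics/scene0.png')[150:320,220:400],None,fx=3.5,fy=3.5,interpolation=2))
E
```

```text
top 249 182 [ 0.5848  0.072  -0.0007]
top 347 182 [ 0.5851 -0.1479  0.0008]
top 249 234 [0.4679 0.0704 0.0014]
top 347 234 [ 4.685e-01 -1.459e-01 -2.000e-04]
top 274 205 [0.53   0.0153 0.0199]
top 300 204 [ 0.5323 -0.0413  0.0201]
top 321 204 [ 0.5323 -0.0871  0.021 ]
top 245 139 [0.6831 0.082  0.0032]
top 348 137 [ 0.6506 -0.131   0.1268]
top 257 223 [0.4853 0.0487 0.0776]
top 343 224 [ 0.4889 -0.1345  0.0189]
flap [ 0.4892 -0.0502  0.072 ] [ 0.977  0.05  -0.207] 0.0005912554557705778 715 yaw 0.05135851294742918 elev -0.20801585174827056
lidin [ 0.6235 -0.0421  0.0772] [-0.932 -0.045  0.36 ] 0.0008026839460185325 1134 yaw -3.093337316931512 elev 0.3681063629732022
S desk z -0.0005404859121473002
S 0.018 2614 [5.589e+02 4.000e-01] [423.9 223.9] 65.5
S 0.04 1186 [549.1 -35. ] [142.8 213.1] 4.4
S 0.06 1226 [555.4 -35.2] [146.4 213.5] 5.2
S 0.08 1266 [561.5 -34.1] [148.8 213. ] 4.1
S 0.1 1160 [567.3 -35.2] [152.5 212.5] 4.9
S 0.12 573 [637.7 -29.5] [ 28.6 213.1] 3.0
T desk z 0.000514901806414145
T 0.018 3674 [559.1   1.2] [426.  223.2] 65.2
T 0.04 819 [548.6 -33.3] [136.9 212.6] 2.5
T 0.06 873 [554.5 -33.4] [140.7 213. ] 2.9
T 0.08 929 [560.5 -33.4] [144.5 213. ] 3.2
T 0.1 748 [564.5 -29.7] [212.5 152.5] 89.4
T 0.12 1122 [637.2 -29.2] [ 28.8 210.1] 3.4
```

View pics/c0.png

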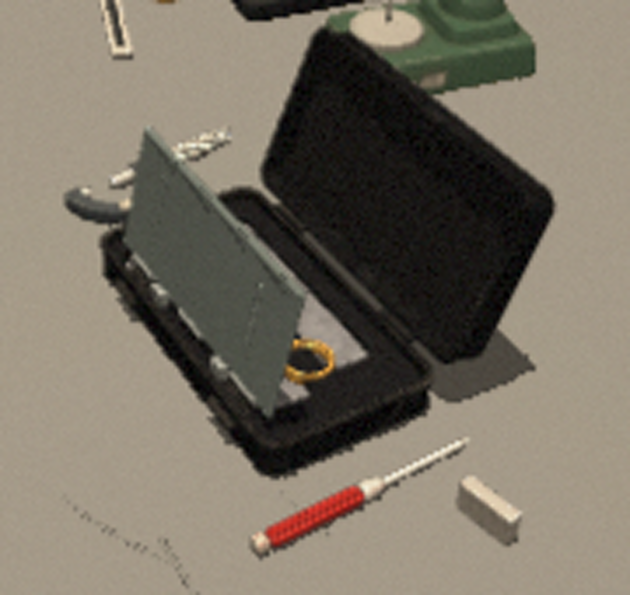

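Case yaw is about 0.05 rad, the flap is at about 1.36 rad and the lid at about 1.94 rad. The case origin is near (0.525, -0.036). First I'll align the tool's x with the case's x and close the fingers.

Request:
{"fn": "servo_tool", "kwargs": {"deltas": [[[0,0,0],0.122,0],[[0,0,0],0.122,0],[[0,0,0],0.122,0],[[0,0,0],0.122,0],[[0,0,0],0.122,0],[[0,0,0],0.122,0],[[0,0,0],0.122,0],[[0,0,0],0.122,0],[[0,0,0],0.122,0]], "force": 30}}

```text
clock: 0.85
position: [0.251, 0.5692, 0.1942]
ee_rot: [1.0, 0.016, -0.002, 0.004]
ft_force: [-0.7, 0.1, 0.1]
grip_width: -0.002
```

Request:
{"fn": "servo_tool", "kwargs": {"deltas": [[[1.2,3.5,0],-0.018,0],[[1.2,4,0],0,0],[[1.2,4,0],0,0],[[1.2,4,0],0,0],[[1.2,4,0],0,0],[[1.2,4,0],0,0],[[1.2,4,0],0,0],[[1.2,4,0],0,0],[[1.2,4,0],0,0],[[1.2,4,0],0,0],[[1.2,4,0],0,0],[[1.2,4,0],0,0]]}}

```text
clock: 1.85
position: [0.4073, 0.1027, 0.1915]
ee_rot: [1.0, 0.027, -0.006, 0.006]
ft_force: [0.6, 0.3, 0.2]
grip_width: 0.002
```

Request:
{"fn": "servo_tool", "kwargs": {"deltas": [[[0.6,3.5,0],0,0],[[0.6,3.5,0],0,0],[[0.6,3.5,0],0,0],[[0.6,3.5,1],0,0],[[0.3,0.5,3],0,0],[[0,0,3],0,0],[[0,0,2.5],0,0],[[0,0,1],0,0],[[0,0,0],0,0]]}}

```text
clock: 2.6
position: [0.4422, -0.0613, 0.085]
ee_rot: [1.0, 0.019, -0.003, 0.005]
ft_force: [0.8, -0.6, 1.2]
grip_width: -0.006
```

Request:
{"fn": "servo_tool", "kwargs": {"deltas": [[[0.5,-1.3,-0.7],-0.012,0],[[0.7,-1.2,-0.4],0,0],[[0.7,0,0],0,0],[[0.7,0,0],0,0],[[0.5,0,0],0,0],[[0.5,0,0],0,0],[[0.5,0,0],0,0],[[0.5,0,0],0,0]]}}

```text
clock: 3.27
position: [0.4931, -0.0298, 0.0995]
ee_rot: [1.0, 0.027, -0.001, 0.004]
ft_force: [-0.4, 0.3, 0.1]
grip_width: -0.002
```

Request:
{"fn": "servo_tool", "kwargs": {"deltas": [[[0.4,0,0.3],0,0],[[0.4,0,0.4],0,0],[[0.4,0,0.4],0,0],[[0.3,0,0.5],0,0],[[0.3,0,0.5],0,0],[[0,0,0],0,0]]}}

```text
clock: 3.77
position: [0.5134, -0.03, 0.0754]
ee_rot: [1.0, 0.026, -0.001, 0.005]
ft_force: [-0.4, 0.8, -1.3]
grip_width: -0.001
```

```bash
python3 - <<'E'
from h import *
print(obs())
im,W=cloud('scene'); cv2.imwrite('pics/c1.png',cv2.resize(im[100:320,200:420],None,fx=2.5,fy=2.5,interpolation=2))
E
```

```text
{'clock': 3.7667, 'joint_pos': [-0.6765, 0.236, 0.7207, 1.929, -0.168, 1.0425, 0.1677], 'position': [0.5134, -0.03, 0.0754], 'ee_rot': [0.9997, 0.0259, -0.0015, 0.0049], 'ft_force': [-0.3665, 0.7705, -1.2737], 'grip_width': -0.0006}
```

View pics/c1.png

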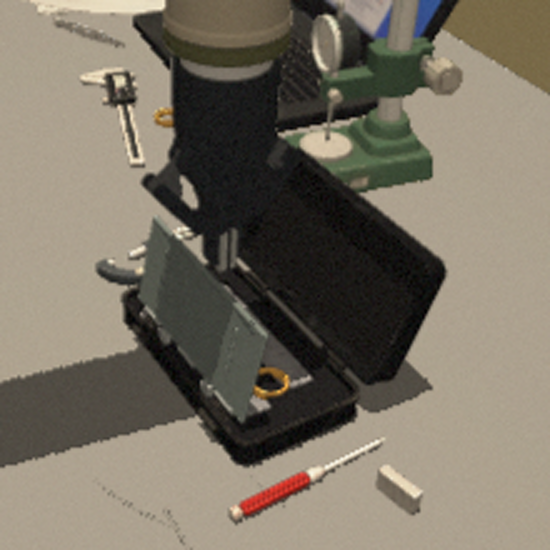

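```bash
python3 - <<'E'
from h import *
im,W=cloud('scene');np.save('scene1.npy',W)
c=eyes.calibration('scene');K=np.array([[c['fx'],0,c['cx']],[0,c['fy'],c['cy']],[0,0,1]])
Rm=cv2.Rodrigues(c['rvec'])[0];print('cam',-Rm.T@c['tvec'])
def pr(p):
    uv=cv2.projectPoints(np.array([p],float),c['rvec'],c['tvec'],K,None)[0].ravel();return uv, (uv-[200,100])*2.5
o=obs();print('tcp',pr(o['position']), pr(np.array(o['position'])+[0,0,.03]))
S0=np.load('scene0.npy')
for v in range(175,262,5): print(v,[ (np.round(W[v,u],3).tolist()) for u in (280,288,294)])
im2,T=cloud('top');cv2.imwrite('pics/t1.png',cv2.resize(im2[110:260,200:400],None,fx=3.5,fy=3.5,interpolation=2))
E
```

```text
cam [ 0.21985018 -0.5693627   0.57358721]
tcp (array([287.40983866, 217.6991935 ]), array([218.52459664, 294.24798375])) (array([287.7185768 , 205.90452895]), array([219.296442  , 264.76132238]))
175 [[0.49, -0.04, 0.191], [0.504, -0.046, 0.19], [0.52, -0.038, 0.181]]
180 [[0.5, -0.021, 0.165], [0.504, -0.046, 0.18], [0.519, -0.041, 0.172]]
185 [[0.495, -0.031, 0.162], [0.508, -0.039, 0.163], [0.52, -0.041, 0.161]]
190 [[0.489, -0.043, 0.16], [0.506, -0.044, 0.155], [0.52, -0.042, 0.15]]
195 [[0.584, 0.141, -0.0], [0.508, -0.04, 0.14], [0.521, -0.04, 0.137]]
200 [[0.574, 0.122, 0.0], [0.509, -0.039, 0.128], [0.524, -0.036, 0.121]]
205 [[0.497, -0.029, 0.113], [0.508, -0.04, 0.117], [0.579, 0.06, 0.025]]
210 [[0.494, -0.034, 0.105], [0.562, 0.058, 0.018], [0.574, 0.051, 0.018]]
215 [[0.493, -0.038, 0.096], [0.498, -0.061, 0.111], [0.564, 0.032, 0.02]]
220 [[0.492, -0.038, 0.084], [0.495, -0.066, 0.103], [0.5, -0.08, 0.112]]
225 [[0.49, -0.043, 0.075], [0.494, -0.068, 0.093], [0.498, -0.084, 0.103]]
230 [[0.488, -0.048, 0.066], [0.493, -0.072, 0.084], [0.496, -0.089, 0.095]]
235 [[0.486, -0.052, 0.057], [0.491, -0.076, 0.075], [0.495, -0.092, 0.086]]
240 [[0.484, -0.055, 0.048], [0.489, -0.08, 0.066], [0.493, -0.096, 0.078]]
245 [[0.482, -0.059, 0.038], [0.487, -0.084, 0.057], [0.491, -0.1, 0.068]]
250 [[0.484, -0.056, 0.02], [0.486, -0.086, 0.045], [0.489, -0.104, 0.06]]
255 [[0.478, -0.067, 0.019], [0.483, -0.092, 0.038], [0.487, -0.108, 0.051]]
260 [[0.47, -0.084, 0.023], [0.482, -0.095, 0.028], [0.486, -0.112, 0.042]]
```

View pics/t1.png

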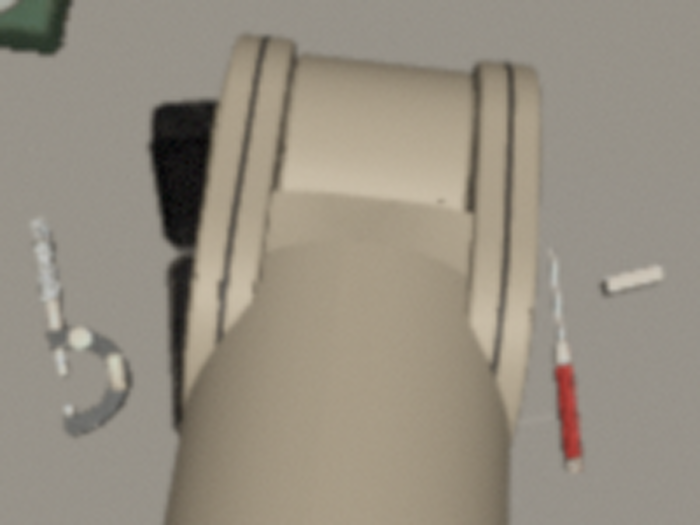

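The two sources disagree. The camera shows the finger ends at about z=0.115 with the flap unmoved, while telemetry puts the TCP at z=0.075. I'll check that before moving.

```bash
python3 - <<'E'
from h import *
S0=np.load('scene0.npy');S1=np.load('scene1.npy')
P=S0.reshape(-1,3);i=np.where((np.hypot(P[:,0]-.25,P[:,1]-.57)<.09)&(P[:,2]>.05)&(P[:,2]<.4))[0]
print('start gripper pts',len(i)); 
if len(i):
    q=P[i];o=np.argsort(q[:,2])[:12];print(np.c_[q[o].round(3),i[o]%560,i[o]//560])
d=np.linalg.norm(S1-S0,axis=2)>.02
m=d&(S1[...,2]>.06)&(S1[...,0]>.4)&(S1[...,0]<.62)&(abs(S1[...,1]+.04)<.06)&(S1[...,2]<.2)
vs,us=np.where(m)
for u in range(268,312,2):
    k=vs[us==u]
    if len(k): v=k.max();print(u,v,S1[v,u].round(3),'below',S1[v+2,u].round(3),'S0 below',S0[v+2,u].round(3))
print(obs())
c=eyes.calibration('scene');print({k:np.round(x,4) for k,x in c.items()})
E
```

```text
start gripper pts 1867
[[ 0.263  0.617  0.244 92.    57.   ]
 [ 0.27   0.613  0.244 95.    57.   ]
 [ 0.274  0.609  0.244 97.    57.   ]
 [ 0.272  0.61   0.245 96.    57.   ]
 [ 0.277  0.608  0.245 98.    57.   ]
 [ 0.23   0.532  0.245 82.    68.   ]
 [ 0.265  0.613  0.245 93.    57.   ]
 [ 0.273  0.617  0.245 96.    56.   ]
 [ 0.267  0.61   0.245 94.    57.   ]
 [ 0.228  0.531  0.245 81.    68.   ]
 [ 0.226  0.531  0.245 80.    68.   ]
 [ 0.241  0.524  0.245 87.    68.   ]]
268 184 [ 0.465 -0.044  0.181] below [0.573 0.188 0.001] S0 below [ 0.574  0.192 -0.001]
270 186 [ 0.469 -0.044  0.175] below [0.574 0.18  0.   ] S0 below [ 0.575  0.182 -0.001]
272 188 [ 0.473 -0.043  0.169] below [ 0.576  0.172 -0.002] S0 below [ 0.576  0.171 -0.002]
274 190 [ 0.478 -0.042  0.163] below [0.57  0.147 0.01 ] S0 below [0.569 0.146 0.011]
276 191 [ 0.482 -0.042  0.159] below [0.575 0.147 0.005] S0 below [0.576 0.148 0.004]
278 192 [ 0.485 -0.044  0.157] below [ 0.581  0.148 -0.001] S0 below [ 0.583  0.15  -0.003]
280 193 [ 0.49  -0.041  0.152] below [ 0.584  0.141 -0.   ] S0 below [0.583 0.141 0.  
[... 1033 characters left out ...]
 0.059]
306 183 [ 0.546 -0.04   0.157] below [0.614 0.069 0.066] S0 below [0.612 0.066 0.067]
308 180 [ 0.551 -0.038  0.161] below [0.617 0.066 0.074] S0 below [0.619 0.069 0.073]
310 177 [ 0.556 -0.038  0.167] below [0.621 0.065 0.082] S0 below [0.62  0.063 0.084]
{'clock': 3.9167, 'joint_pos': [-0.6772, 0.2333, 0.7213, 1.9288, -0.1665, 1.0437, 0.1666], 'position': [0.5134, -0.0301, 0.0766], 'ee_rot': [0.9997, 0.0258, -0.001, 0.0047], 'ft_force': [0.3755, 0.741, -0.1677], 'grip_width': 0.0041}
{'fx': np.float64(390.4319), 'fy': np.float64(390.4319), 'cx': np.float64(287.6683), 'cy': np.float64(214.7245), 'rvec': array([ 2.1967, -0.5288,  0.2826]), 'tvec': array([-0.4707,  0.1898,  0.6663])}
```

The reported TCP sits about 33 mm below the visible fingertips. The offset is the same at the start pose (0.244 seen, about 0.213 expected) and here (0.110 seen, 0.076 reported), while x and y agree. So the fingers passed over the flap without touching it. From here I'll take tip z = reported z + 33 mm. I'll raise, go back in front of the flap and push again.

Request:
{"fn": "servo_tool", "kwargs": {"deltas": [[[0,0,-1],0,0],[[0,0,-1.5],0,0],[[0,0,-1],0,0],[[-1,0,0],0,0],[[-2,0,0],0,0],[[-2,0,0],0,0],[[-1,0,0],0,0],[[0,0,0],0,0]]}}

```text
clock: 4.58
position: [0.4531, -0.0335, 0.1195]
ee_rot: [1.0, 0.025, 0.002, 0.004]
ft_force: [0.9, 0.7, 0.0]
grip_width: -0.0
```

Request:
{"fn": "servo_tool", "kwargs": {"deltas": [[[0,0,1.5],0,0],[[0,0,2],0,0],[[0,0,1.7],0,0],[[0,0,0.5],0,0],[[0,0,0],0,0],[[0,0,0],0,0]]}}

```text
clock: 5.08
position: [0.459, -0.0327, 0.0662]
ee_rot: [1.0, 0.026, 0.007, 0.002]
ft_force: [1.3, -0.2, -0.1]
grip_width: 0.003
```

Request:
{"fn": "servo_tool", "kwargs": {"deltas": [[[0.3,0,0.4],0,0],[[0.5,0,0.2],0,0],[[0.5,0,0],0,0],[[0.5,0,0],0,0],[[0.5,0,0],0,0],[[0.5,0,0],0,0],[[0.4,0,0.1],0,0],[[0.4,0,0.1],0,0]]}}

```text
clock: 5.75
position: [0.501, -0.0301, 0.0614]
ee_rot: [1.0, 0.026, 0.009, 0.001]
ft_force: [-0.9, -0.1, 0.0]
grip_width: -0.001
```

```bash
cat > fl.py <<'E'
from h import *
o=obs();print(o['position'],o['ft_force'])
im,W=cloud('scene');P=W.reshape(-1,3)
# case frame
a=.05;x=(P[:,0]-.525)*np.cos(a)+(P[:,1]+.036)*np.sin(a);y=-(P[:,0]-.525)*np.sin(a)+(P[:,1]+.036)*np.cos(a);z=P[:,2]
m=(y>-.082)&(y<-.04)&(x>-.06)&(x<.05)&(z>.034)&(z<.12)
if m.sum()>10:
    c=np.c_[x,z][m];k=np.argsort(-np.hypot(c[:,0]+.046,c[:,1]-.029))[:30];e=np.median(c[k],0);print('flap edge xz',e,'ang',np.arctan2(e[1]-.029,e[0]+.046),m.sum())
m=(y>-.1)&(y<.1)&(x>-.07)&(x<.2)&(z>.034);print('lid z max right side',np.nanmax(z[(y>-.105)&(y<-.06)&(x>.03)&(x<.2)]))
E
python3 fl.py
```

```text
[0.501, -0.0301, 0.0614] [-0.8582, -0.0692, 0.0056]
flap edge xz [-0.00905221  0.10503282] ang 1.1184555967921286 624
lid z max right side 0.13818021978570427
```

The flap is following and is now at 1.12 rad, which matches the corrected tip height.

Request:
{"fn": "servo_tool", "kwargs": {"deltas": [[[0.4,0,0.4],0,0],[[0.4,0,0.4],0,0],[[0.4,0,0.4],0,0],[[0.4,0,0.4],0,0],[[0.25,0,0.4],0,0],[[0.25,0,0.4],0,0],[[0.25,0,0.4],0,0],[[0.25,0,0.4],0,0],[[0,0,0],0,0]]}}

```text
clock: 6.55
position: [0.5316, -0.0285, 0.026]
ee_rot: [1.0, 0.026, 0.01, 0.001]
ft_force: [-0.3, 0.0, -0.2]
grip_width: -0.0
```

```bash
python3 fl.py
```

```text
[0.5316, -0.0285, 0.026] [-0.3487, 0.0237, -0.1966]
flap edge xz [0.02930509 0.06541197] ang 0.45038181804889854 652
lid z max right side 0.1382292177741854
```

Request:
{"fn": "servo_tool", "kwargs": {"deltas": [[[0.1,0,0.35],0,0],[[0.1,0,0.35],0,0],[[0.1,0,0.35],0,0],[[0,0,0.35],0,0],[[0,0,0.35],0,0],[[0,0,0.35],0,0],[[0,0,0.3],0,0],[[0,0,0.2],0,0]]}}

```text
clock: 7.27
position: [0.536, -0.0284, -0.0013]
ee_rot: [1.0, 0.026, 0.011, 0.001]
ft_force: [-0.9, 1.5, 10.1]
grip_width: -0.0
```

```bash
python3 fl.py
```

```text
[0.536, -0.0284, -0.0013] [-0.8965, 1.5236, 10.1475]
lid z max right side 0.13873215296626543
```

Request:
{"fn": "servo_tool", "kwargs": {"deltas": [[[0,0,0.15],0,0],[[0,0,0.1],0,0],[[0,0,-1],0,0],[[0,0,-2],0,0],[[0,0,-3],0,0],[[0,0,-3],0,0],[[0,0,-3],0,0],[[0,0,-3],0,0],[[0,0,-1.5],0,0],[[0,0,0],0,0]]}}

```text
clock: 8.15
position: [0.5303, -0.0299, 0.17]
ee_rot: [1.0, 0.025, 0.008, 0.0]
ft_force: [0.4, 0.3, 0.0]
grip_width: 0.001
```

```bash
cat > pl.py <<'E'
from h import *
from fit import plane
E
python3 - <<'E'
from h import *
print(obs())
im,W=cloud('scene');P=W.reshape(-1,3);np.save('scene2.npy',W)
a=.05;x=(P[:,0]-.525)*np.cos(a)+(P[:,1]+.036)*np.sin(a);y=-(P[:,0]-.525)*np.sin(a)+(P[:,1]+.036)*np.cos(a);z=P[:,2]
m=(abs(y)<.08)&(x>-.04)&(x<.032)&(z>.015)&(z<.06)
A=np.c_[x,y,np.ones_like(x)][m];s=np.linalg.lstsq(A,z[m],rcond=None)[0];print('flap z plane',s,m.sum(),np.std(A@s-z[m]))
# obstacles behind lid
m=(x>.14)&(x<.32)&(abs(y)<.13)&(z>.03);print('behind',m.sum(),P[m].min(0) if m.any() else '',P[m].max(0) if m.any() else '')
cv2.imwrite('pics/c2.png',cv2.resize(im[100:320,200:420],None,fx=2.5,fy=2.5,interpolation=2))
E
```

```text
{'clock': 8.15, 'joint_pos': [-0.7197, 0.1454, 0.7609, 1.7986, -0.1071, 1.2239, 0.1201], 'position': [0.5303, -0.0299, 0.17], 'ee_rot': [0.9997, 0.0246, 0.0076, 0.0001], 'ft_force': [0.3503, 0.2994, 0.0222], 'grip_width': 0.001}
flap z plane [0.00568392 0.00165987 0.03001564] 1767 0.0013167348658565045
behind 0
```

View pics/c2.png

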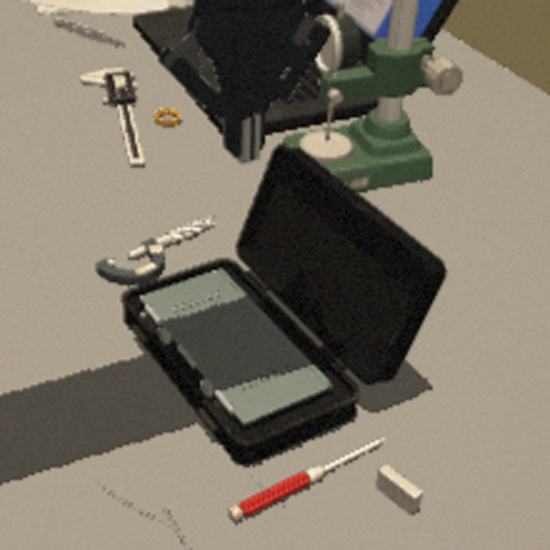

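The flap lies flat: its slope is 0.006 rad and its top is at 30 mm. Next I'll check clearance to the microscope before going behind the lid.

```bash
python3 - <<'E'
from h import *
for n in('scene0','top0'):
    P=np.load(n+'.npy').reshape(-1,3)
    m=(P[:,0]>.66)&(P[:,0]<.95)&(P[:,1]<.28)&(P[:,1]>-.16)&(P[:,2]>.03)
    q=P[m];print(n,m.sum())
    for z0 in(.03,.08,.13,.2):
        r=q[q[:,2]>z0]
        if len(r): print(z0,r.min(0).round(3),np.percentile(r,1,axis=0).round(3),r.max(0).round(3))
E
```

```text
scene0 2573
0.03 [0.73  0.113 0.03 ] [0.736 0.117 0.031] [0.949 0.279 0.214]
0.08 [0.738 0.113 0.08 ] [0.741 0.116 0.084] [0.949 0.279 0.214]
0.13 [0.738 0.113 0.13 ] [0.74  0.117 0.13 ] [0.867 0.222 0.214]
0.2 [0.758 0.163 0.2  ] [0.806 0.164 0.2  ] [0.843 0.191 0.214]
top0 3832
0.03 [0.719 0.114 0.03 ] [0.725 0.118 0.031] [0.95  0.28  0.217]
0.08 [0.739 0.114 0.081] [0.741 0.117 0.09 ] [0.95  0.279 0.217]
0.13 [0.739 0.114 0.13 ] [0.741 0.117 0.131] [0.868 0.219 0.217]
0.2 [0.755 0.165 0.2  ] [0.758 0.166 0.2  ] [0.843 0.192 0.217]
```

Request:
{"fn": "servo_tool", "kwargs": {"deltas": [[[1,0,0],0,0],[[2,0,0],0,0],[[3,0,0],0,0],[[3,0,0],0,0],[[3,0,0],0,0],[[2,0,0],0,0],[[0.5,0,0],0,0],[[0,0,0],0,0]]}}

```text
clock: 8.87
position: [0.6757, -0.0215, 0.1571]
ee_rot: [1.0, 0.025, 0.0, -0.002]
ft_force: [0.2, -0.1, -0.2]
grip_width: 0.0
```

Request:
{"fn": "servo_tool", "kwargs": {"deltas": [[[1.5,0.5,0],0,0],[[1.5,0.3,0],0,0],[[0.5,0,1],0,0],[[0,0,2],0,0],[[0,0,2.5],0,0],[[0,0,2],0,0],[[0,0,0.7],0,0],[[0,0,0],0,0]]}}

```text
clock: 9.53
position: [0.7031, -0.0293, 0.0639]
ee_rot: [1.0, 0.023, -0.005, -0.002]
ft_force: [0.5, 0.3, 0.8]
grip_width: 0.0
```

Request:
{"fn": "servo_tool", "kwargs": {"deltas": [[[-0.8,0,-0.3],0,0],[[-1,0,-0.3],0,0],[[-1,0,0],0,0],[[-0.6,0,0],0,0],[[-0.6,0,0],0,0],[[-0.6,0,0],0,0],[[-0.6,0,0],0,0],[[-0.6,0,0],0,0],[[-0.5,0,0],0,0],[[-0.5,0,0],0,0],[[-0.5,0,0],0,0],[[0,0,0],0,0]]}}

```text
clock: 10.53
position: [0.6258, -0.0328, 0.0756]
ee_rot: [1.0, 0.023, -0.001, -0.002]
ft_force: [-0.3, 1.1, 0.4]
grip_width: -0.001
```

```bash
cat > lid.py <<'E'
from h import *
import sys
o=obs();print(o['clock'],o['position'],o['ft_force'])
im,W=cloud('scene');P=W.reshape(-1,3)
a=.05;x=(P[:,0]-.525)*np.cos(a)+(P[:,1]+.036)*np.sin(a);y=-(P[:,0]-.525)*np.sin(a)+(P[:,1]+.036)*np.cos(a);z=P[:,2]
m=(y>-.103)&(y<-.06)&(x>-.075)&(x<.16)&(z>.034)&(z<.17)
c=np.c_[x,z][m];r=np.hypot(c[:,0]-.06,c[:,1]-.027);k=np.argsort(-r)[:25];e=np.median(c[k],0)
print('lid far pt',e.round(4),'ang~',(np.arctan2(e[1]-.027,.06-e[0])).round(3),'n',m.sum(),'zmax',c[:,1].max().round(4))
if len(sys.argv)>1: cv2.imwrite(sys.argv[1],cv2.resize(im[100:320,200:420],None,fx=2.5,fy=2.5,interpolation=2))
E
python3 lid.py pics/c3.png
```

```text
10.5333 [0.6258, -0.0328, 0.0756] [-0.2514, 1.0686, 0.4433]
lid far pt [0.0836 0.1444] ang~ 1.769 n 702 zmax 0.147
```

View pics/c3.png

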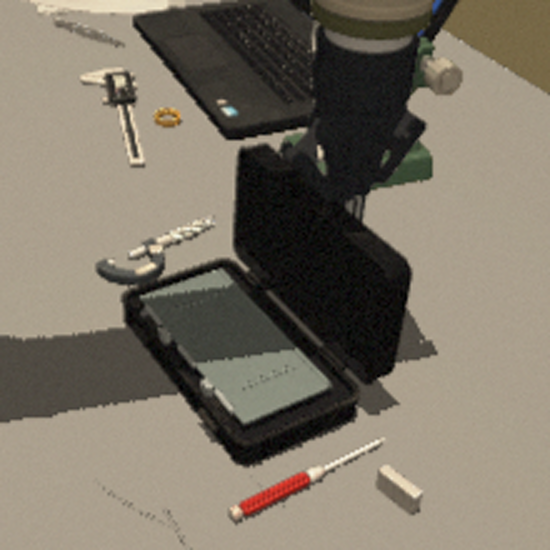

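The lid is now near upright, about 1.57 rad, with the fingers behind it at about (358,205) in the crop. I'll keep pushing.

Request:
{"fn": "servo_tool", "kwargs": {"deltas": [[[-0.5,0,0],0,0],[[-0.5,0,0],0,0],[[-0.5,0,0],0,0],[[-0.5,0,0],0,0],[[-0.5,0,0],0,0],[[-0.5,0,0],0,0],[[-0.5,0,0],0,0],[[-0.5,0,0],0,0],[[-0.5,0,0],0,0],[[-0.5,0,0],0,0],[[-0.5,0,0],0,0],[[0,0,0],0,0]]}}

```text
clock: 11.58
position: [0.5653, -0.0356, 0.0749]
ee_rot: [1.0, 0.023, -0.002, -0.002]
ft_force: [-0.6, -0.3, -1.0]
grip_width: 0.0
```

```bash
python3 lid.py
```

```text
11.5833 [0.5653, -0.0356, 0.0749] [-0.5999, -0.3048, -1.002]
lid far pt [0.0092 0.1345] ang~ 1.13 n 444 zmax 0.1376
```

Request:
{"fn": "servo_tool", "kwargs": {"deltas": [[[-0.4,0,0],0,0],[[-0.4,0,0.1],0,0],[[-0.4,0,0.1],0,0],[[-0.4,0,0.1],0,0],[[-0.4,0,0.1],0,0],[[-0.4,0,0.15],0,0],[[-0.4,0,0.15],0,0],[[-0.4,0,0.2],0,0],[[-0.3,0,0.2],0,0],[[-0.3,0,0.2],0,0],[[-0.3,0,0.2],0,0],[[0,0,0],0,0]]}}

```text
clock: 12.63
position: [0.52, -0.0376, 0.0582]
ee_rot: [1.0, 0.023, -0.002, -0.002]
ft_force: [-0.5, -1.0, 0.4]
grip_width: 0.001
```

```bash
python3 lid.py
```

```text
12.6333 [0.52, -0.0376, 0.0582] [-0.4579, -1.0217, 0.3679]
lid far pt [-0.0357  0.0973] ang~ 0.634 n 926 zmax 0.1005
```

Request:
{"fn": "servo_tool", "kwargs": {"deltas": [[[-0.2,0,0.25],0,0],[[-0.2,0,0.25],0,0],[[-0.2,0,0.25],0,0],[[-0.2,0,0.25],0,0],[[-0.2,0,0.25],0,0],[[-0.15,0,0.25],0,0],[[-0.15,0,0.25],0,0],[[-0.1,0,0.25],0,0],[[-0.1,0,0.25],0,0],[[-0.1,0,0.25],0,0],[[-0.1,0,0.2],0,0],[[0,0,0.2],0,0]]}}

```text
clock: 13.68
position: [0.5021, -0.0383, 0.0267]
ee_rot: [1.0, 0.024, -0.002, -0.002]
ft_force: [0.0, 0.1, -0.2]
grip_width: -0.001
```

```bash
python3 lid.py
```

```text
13.6833 [0.5021, -0.0383, 0.0267] [0.0331, 0.0597, -0.1764]
lid far pt [-0.056   0.0494] ang~ 0.191 n 1127 zmax 0.0536
```

Request:
{"fn": "servo_tool", "kwargs": {"deltas": [[[0,0,0.2],0,0],[[0,0,0.2],0,0],[[0,0,0.2],0,0],[[0,0,0.2],0,0],[[0,0,0.1],0,0],[[0,0,0.1],0,0]]}}

```text
clock: 14.23
position: [0.5024, -0.0382, 0.0183]
ee_rot: [1.0, 0.023, -0.002, -0.003]
ft_force: [-10.3, 0.4, 23.4]
grip_width: 0.001
```

Request:
{"fn": "servo_tool", "kwargs": {"deltas": [[[0,0,0],0,0],[[0,0,-0.5],0,0],[[0,0,-2],0,0],[[0,0,-3],0,0],[[-1,0,-3],0,0],[[-2,0,-3],0,0],[[-2,0,-3],0,0],[[-1,0,-1],0,0],[[0,0,0],0,0],[[0,0,0],0,0]]}}

```text
clock: 15.07
position: [0.4417, -0.0436, 0.1815]
ee_rot: [1.0, 0.022, -0.002, -0.002]
ft_force: [-0.1, 0.2, 0.3]
grip_width: -0.002
```

```bash
python3 lid.py pics/c4.png; python3 - <<'E'
from h import *
im,W=cloud('scene');P=W.reshape(-1,3)
a=.05;x=(P[:,0]-.525)*np.cos(a)+(P[:,1]+.036)*np.sin(a);y=-(P[:,0]-.525)*np.sin(a)+(P[:,1]+.036)*np.cos(a);z=P[:,2]
m=(abs(y)<.09)&(x>-.05)&(x<.05)&(z>.04)&(z<.07)
A=np.c_[x,y,np.ones_like(x)][m];s=np.linalg.lstsq(A,z[m],rcond=None)[0];print('lid plane',s.round(4),m.sum(),np.std(A@s-z[m]))
W0=np.load('scene0.npy').reshape(-1,3)
for nm,mm in(('right',(y<-.118)&(y>-.2)&(abs(x)<.11)),('left',(y>.118)&(y<.19)&(abs(x)<.11))):
    q=P[mm&(z>.006)&(z<.03)];x0=(W0[:,0]-.525)*np.cos(a)+(W0[:,1]+.036)*np.sin(a);y0=-(W0[:,0]-.525)*np.sin(a)+(W0[:,1]+.036)*np.cos(a)
    m0=((y0<-.118)&(y0>-.2) if nm=='right' else (y0>.118)&(y0<.19))&(abs(x0)<.11)&(W0[:,2]>.006)&(W0[:,2]<.03)
    print(nm,len(q),q.mean(0).round(4),m0.sum(),W0[m0].mean(0).round(4))
E
```

```text
15.0667 [0.4417, -0.0436, 0.1815] [-0.1033, 0.1903, 0.3077]
lid far pt [-0.056   0.0485] ang~ 0.183 n 1114 zmax 0.0541
lid plane [0.001  0.0002 0.0507] 2760 0.0008896544066936949
right 369 [ 0.5208 -0.1944  0.0117] 365 [ 0.5192 -0.1944  0.0118]
left 192 [0.5272 0.1363 0.0104] 165 [0.5179 0.1299 0.01  ]
```

View pics/c4.png

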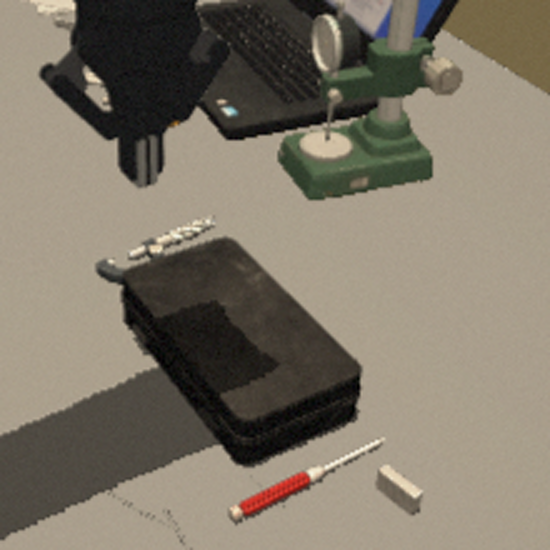

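The lid is flat at 50.7 mm with a slope of 0.001 rad. The micrometer (155,245), screwdriver (305,480) and block (400,488) are at the same pixels as before. Handing in.

```bash
python3 -c "
from h import *
print(order.hand_in())"
```

```text
the job is handed in; nothing more can be done
None
```

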